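Set the jig's jaw to the gauge mark with its thumbwheel

TASK

Set the edging jig for the glass plate that lies in it: with a fingertip on top, roll the knurled wheel until the sliding jaw has closed the gap to the gauge mark, its pointer standing in line with the brass bar on the scale strip, then take the finger away. Move the jaw only by the wheel, never by touching the jaw, and do not run it against the plate. Pick nothing up, and leave the plate, the brass clip and everything else on the bench where they are.

Things in the scene. Friction and masses are not known exactly. Their poses are not given: they have to be found in the camera images.
- jig: the edging jig: aluminium bed 150 mm (x) by 330 mm (y) by 20 mm tall, screwed to the bench, turned up to 0.4 rad about the vertical; origin under its centre. Its y axis runs from the wheel end to the fixed end stop (y 140 to 162 mm, 54 mm tall). A white scale strip with black ticks, 26 mm wide, its top 30 mm above the bench, runs along the bed's +x side at x = 83 mm
- wheel: knurled steel wheel, 50 mm in diameter, 26 mm wide, axle level along the jig's x axis, standing out of a grey housing; origin on the axle (this frame turns with the wheel). Rolling its top towards the jig's +y moves the jaw to +y, 12 mm per radian (25 mm of rim moves it 12 mm), and back likewise. It turns against about 1.2 N at the rim and stays where it is left
- wheel_top (a point): fixed point of the jig at the top of the wheel's rim at rest, 75 mm above the bench; axes as the jig's. The wheel does not give downwards: a light press of 4 to 12 N from above, kept up while the fingertip is stroked along y, turns it by friction with little slip
- housing (a point): centre of the flat top of the grey wheel housing, 70 mm (x) by 90 mm (y), 58 mm above the bench; the wheel stands out 17 mm above it. Beside the wheel two cheeks, 8 mm thick, rise to 64 mm
- jaw: the sliding jaw, a steel block 120 mm (x) by 18 mm (y), from 20 to 52 mm above the bench, across the bed between the wheel housing and the plate; origin at the foot of its face that looks to the plate, axes as the jig's; it slides along the jig's y. It must not be touched
- pointer (a point): tip of the black pointer blade, 4 mm wide, that stands out 20 mm from the jaw's +x end, in line with its face, over the inner half of the scale strip, 38 mm above the bench; axes as the jig's
- mark (a point): the gauge mark: inner end of a brass bar 5 mm wide in y and 18 mm long that lies across the outer half of the scale strip on a small clip, 38 mm above the bench; axes as the jig's. The clip stands at a different place on the strip each time, 15 to 54 mm in +y from the pointer at the start. The job is done when the pointer's y in this frame is 0
- plate: amber glass plate, 100 mm wide, 18 mm tall, lying loose on the bed against the fixed end stop; origin under its centre. At the mark the jaw stands 8 to 33 mm clear of it
- brush_pot: white pot 72 mm wide and 90 mm tall with brushes standing in it to 190 mm, loose bystander; origin under its centre
- jar_a: small amber glass jar, 44 mm wide, 50 mm tall, loose bystander near the jig; origin under its centre
- jar_b: small clear glass jar, 48 mm wide, 60 mm tall, loose bystander near the jig; origin under its centre
- flask: green glass bottle, 56 mm wide, 140 mm tall, loose bystander; origin under its centre
- tape: roll of paper tape lying flat, 96 mm wide, 24 mm tall, loose bystander; origin under its centre
- palette_knife: wide flat scraper with a wooden handle, 190 mm long, lying flat, loose bystander; origin near its middle, x axis from handle to blade
- pencil: pencil 160 mm long, 10 mm thick, lying flat, loose bystander; origin under its middle, x axis along it

How it is judged (in metres and radians):
On the way:
1. a finger presses on the knurled wheel (contact force between the fingers and wheel above 0.5 N), for 0.1 s.
At the end, for the whole second after the job is handed in: the pointer is within 2.5 mm of the gauge mark's centre line along the jig's y (on the 5 mm wide bar) and the jaw is at rest; plate within 6 mm, mark within 3 mm and the bystanders within 25 mm of where they were (y of pointer in the frame of mark between -0.0025 and 0.0025 m and linear speed of jaw below 0.003 m/s and distance of plate from where it was at the start of the episode below 0.006 m and distance of mark from where it was at the start of the episode below 0.003 m and distance of each of brush_pot, jar_a, jar_b, flask, tape, palette_knife, pencil from where it was at the start of the episode below 0.025 m); the robot touches nothing.
It fails at once if the robot touches the sliding jaw (contact force between any of the fingers, the arm and jaw above 1 N).
It fails at once if the jaw is run against the plate (contact force between jaw and plate above 1 N).
It fails at once if the plate is lifted or pushed about (distance of plate from where it was at the start of the episode above 0.008 m).
It fails at once if the gauge clip is shifted (distance of mark from where it was at the start of the episode above 0.004 m).
It fails at once if a bystander is lifted or pushed about (distance of any of brush_pot, jar_a, jar_b, flask, tape, palette_knife, pencil from where it was at the start of the episode above 0.03 m).
It also fails if it takes over 72 s, if anything falls off the work surface, if the arm or the gripper's body presses on something with over 40 N, if the wrist force passes 120 N, or if a joint passes its speed limit or range.

ROBOT

A 6-joint arm with a two-finger parallel gripper is mounted at the origin on the work surface. World frame = base frame: x ahead of the robot, y to its left, z up, the work surface at z = 0. Lengths are in mm, angles in rad, forces in N, time in s.
With the tool pointing down it reaches from about 275 to 850 mm from the base axis. Payload 5.2 kg.
Tool frame: the origin (TCP) lies midway between the tips of the shut fingers; the grasp point (between the pads) lies 19 mm behind it (arm.grip_depth is the distance from the TCP to the grasp point, in mm); z points along the fingers, y is the line along which they close (so a half turn about z gives the same grasp; the last joint's range is limited). The gripper opens to 85 mm and grips with 20 to 120 N. Pads are 22 mm wide; open, the fingers measure 114 mm over their backs; the gripper's body (76 mm by 85 mm) begins 54 mm behind the grasp point. The pads swing forward as they close: fully open they stand 13 mm farther back than shut.
Start: joints at [-1.395, 0.259, 1.535, -0, 1.348, -0.203], TCP at [203.414, -511.007, 231.31] pointing down, gripper open.
Joint ranges: [-3.14, 3.14], [-0.91, 2.08], [0.19, 2.58], [-1.22, 4.36], [0.22, 2.71], [-3.12, 3.12]. Speed limits (rad/s): [2.57, 2.57, 3.14, 3.14, 3.14, 3.14].

INTERFACE

Orientations are given as a unit quaternion [x, y, z, w].
In Python, from workcell import arm gives the robot as it stands. Calls block until the motion is done:
- arm.movep(position, orientation): joint-space move of the TCP to a pose.
- arm.move_straight(position, feed=150, attitude=None, threshold=None): straight line of the TCP; attitude=None keeps the orientation; feed is the mean speed in mm/s. With threshold (N) it stops when the force on the tool has changed by that much, and returns True; else False.
- arm.set_joints(angles): joint-space move.
- arm.set_gripper(opening): finger opening in mm; the grip force is fixed at half the most; returns when the fingers have stopped.
- arm.dwell(seconds).
- arm.solve_ik(position, orientation): joint angles nearest the present ones, or None.
- arm.get_state(): the state.
- arm.grab_frame(name): name is "scene" or "top"; returns a dict with "img" (420x560x3 uint8, blue, green, red), "range_z" (420x560 float32, mm along the optical axis (not along the pixel's ray), 0 where there is no reading), "fovy" (degrees; the focal length in pixels is half the picture's height over the tangent of half this angle, whatever the lens; pixels are square), "cx", "cy" (the principal point, pixels), "rvec" (rotation vector, rad) and "tvec" (3), from world to camera coordinates, as OpenCV has them. Camera axes: x right, y down, z forward; pixel columns grow to the right and rows downward; lengths in mm; the calibration is good to about 2 mm. A picture is of the moment at which its call begins.
A pose or a line that the arm cannot do raises arm.MotionError and nothing moves.
- arm.job_done(): hands the job in; it is judged then, once.
The state is a dict: "clock": time; "joint_positions": joint angles; "joint_velocities": joint speeds; "joint_efforts": joint torques, N m; "eef_pos": TCP position; "ee_rot": TCP orientation; "wrist_force": force on the tool from outside, world axes, zero at the start; "moment": the same for the moment, N m; "grip_width": finger opening in mm; "grasp_force": force on a finger pad.
Only numpy, scipy, OpenCV 4.12 (cv2) and the standard library are available. Lean on these libraries where they do the work, as an engineer would, in place of code of your own. Each camera call takes 0.05 s, during which the arm holds its last target. There are 200 camera calls.

## Working session

There is one attempt and no reset: what is moved stays moved. The work goes in short steps, each a Python script; the robot and the scene stay as the last script left them, time stands still between calls to the robot, and variables do not carry over. Pictures are saved under pics/ and viewed, at most 10 in all, crops included, and the job is handed in when it is done.

```bash
mkdir -p pics; cat > h.py <<'E'
import numpy as np, cv2
from workcell import arm
def grab(n):
    f=arm.grab_frame(n); h=f["img"].shape[0]
    F=h/2/np.tan(np.radians(f["fovy"])/2)
    f["K"]=np.array([[F,0,f["cx"]],[0,F,f["cy"]],[0,0,1.]])
    f["R"]=cv2.Rodrigues(np.array(f["rvec"],float))[0]; f["t"]=np.array(f["tvec"],float).ravel()
    return f
def ray(f,uv,z):
    uv=np.atleast_2d(uv).astype(float)
    d=(np.linalg.inv(f["K"])@np.c_[uv,np.ones(len(uv))].T).T@f["R"]
    c=-f["R"].T@f["t"]
    return c+d*((z-c[2])/d[:,2])[:,None]
def cloud(f):
    v,u=np.mgrid[:420,:560]; r=f["range_z"]
    p=np.stack([(u-f["cx"])/f["K"][0,0]*r,(v-f["cy"])/f["K"][1,1]*r,r],-1)
    return (p-f["t"])@f["R"]
def px(f,p): return cv2.projectPoints(np.atleast_2d(p).astype(float),np.array(f["rvec"],float),f["t"],f["K"],None)[0][:,0]
E
python3 - <<'E'
from h import *
for n in("scene","top"):
    f=grab(n); cv2.imwrite(f"pics/{n}0.png",f["img"]); print(n,f["K"][0,0],-f["R"].T@f["t"],f["R"][2], (f["range_z"]>0).mean())
print(arm.get_state())
E
```

```text
scene 508.01983329974667 [1574.13211024  461.59876222 1330.16279918] [-0.59844092 -0.26310722 -0.75673183] 0.9962372448979592
top 542.4653448286872 [ 340.10781584   27.77787688 1463.56839657] [ 0.18337627 -0.00628984 -0.98302268] 0.9958248299319727
{'clock': 0.1, 'joint_positions': array([-1.39479267e+00,  2.59308942e-01,  1.53596241e+00, -5.46532686e-06,
        1.34801243e+00, -2.02795756e-01]), 'joint_velocities': array([-8.02648618e-04, -2.63887666e-03, -4.89736024e-03, -1.91430897e-03,
        7.41494481e-04, -3.74996649e-05]), 'joint_efforts': array([ 2.65264556e-03, -4.46973932e+01, -2.91245860e+01, -3.20426925e-04,
        6.26321562e-03,  2.25303125e-05]), 'eef_pos': array([ 203.33071105, -510.52687408,  230.54144236]), 'ee_rot': array([ 9.82116964e-01,  1.88269896e-01,  8.66254317e-06, -8.45526863e-04]), 'wrist_force': array([0.21469687, 0.39878528, 0.20003643]), 'moment': array([ 0.02632929, -0.02790239,  0.05082024]), 'grasp_force': 0.0, 'grip_width': 85.76750499564}
```

View pics/scene0.png

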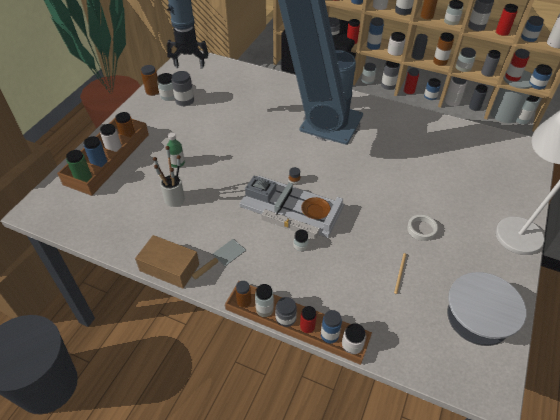

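View pics/top0.png

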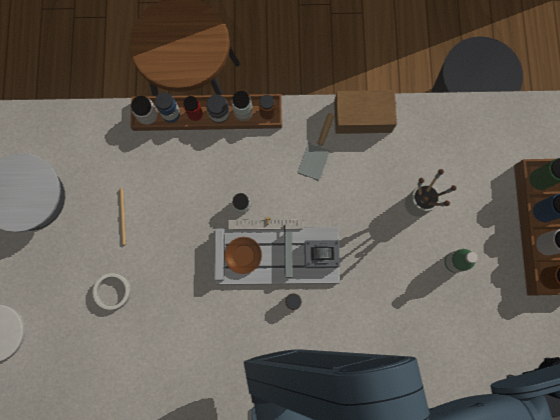

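The scene view shows the jig around (290,205). In the top view the wheel is at (322,254), the jaw at about u=288, the brass clip at (267,222) and the fixed end stop at u=220. The jig's y axis is close to world +y. I'll zoom in next.

```bash
python3 - <<'E'
from h import *
f=grab("top"); P=cloud(f)
c=f["img"][200:300,205:355]; cv2.imwrite("pics/topc.png",cv2.resize(c,None,fx=5.3,fy=5.3,interpolation=cv2.INTER_CUBIC))
g=grab("scene"); c=g["img"][170:235,235:350]; cv2.imwrite("pics/scc.png",cv2.resize(c,None,fx=6.9,fy=6.9,interpolation=cv2.INTER_CUBIC))
np.set_printoptions(precision=1,suppress=True)
for uv in [(322,254),(322,246),(288,270),(220,255),(260,270),(300,320),(305,240)]: print(uv,P[uv[1],uv[0]])
# bed outline: band z 12..60 near the jig
m=((P[...,2]>12)&(P[...,2]<85)).astype(np.uint8); 
n,l,s,_=cv2.connectedComponentsWithStats(m); i=l[270,260]; print(s[i])
q=P[(l==i)]; print(cv2.minAreaRect(q[:,:2].astype(np.float32)))
E
```

```text
(322, 254) [483.7 -86.7  73.3]
(322, 246) [505.4 -88.2  63.7]
(288, 270) [446.    1.1  51. ]
(220, 255) [488.2 177.5  52.6]
(260, 270) [449.7  74.8  20.7]
(300, 320) [317.4 -28.8  -4.1]
(305, 240) [527.7 -46.8  19.4]
[ 215  217  125   68 7585]
((501.33746337890625, 28.677291870117188), (329.9460144042969, 176.31568908691406), 89.56665802001953)
```

View pics/topc.png

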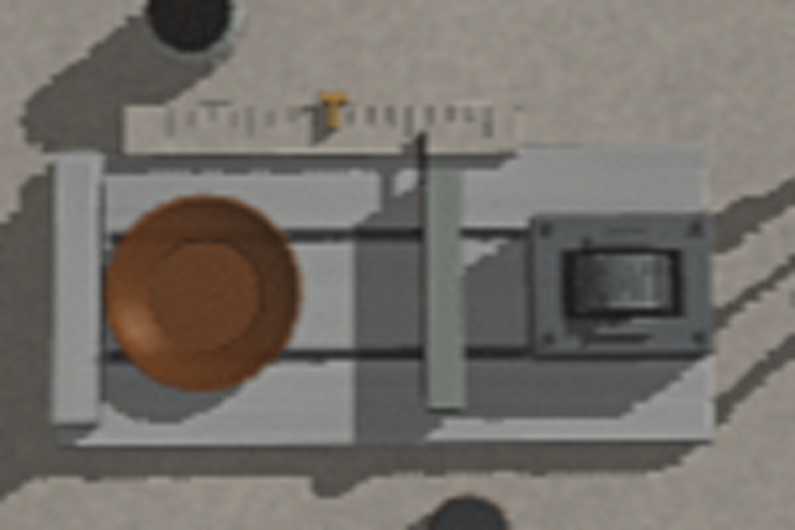

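View pics/scc.png

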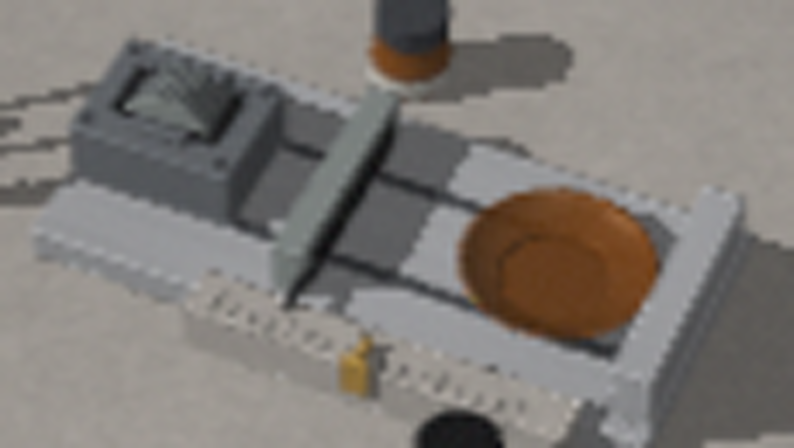

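The crops show the pointer tip near top pixel (284.4,226), the brass bar near (267.8,222) and the housing centre near (322.4,253.6). Now I'll measure these at subpixel level.

```bash
cat >> h.py <<'E'
def measure(f,verbose=False):
    """top view: y along jig of pointer and brass bar (ray cast at z=38), subpixel centroids"""
    im=f["img"].astype(float); B,G,R=im[...,0],im[...,1],im[...,2]
    sat=np.clip(R-B-45,0,None); sat[:214]=0; sat[230:]=0; sat[:,:225]=0; sat[:,310:]=0
    bar=[]; 
    for v in range(216,226):
        w=sat[v]; 
        if w.sum()>30: bar.append(((w*np.arange(560)).sum()/w.sum(),v,w.sum()))
    gray=im.mean(2); ptr=[]
    for v in range(225,233):
        row=gray[v,240:302]; w=np.clip(62-row,0,None)
        if w.sum()>0: ptr.append(((w*np.arange(240,302)).sum()/w.sum(),v,w.sum()))
    return np.array(bar),np.array(ptr)
E
python3 - <<'E'
from h import *
np.set_printoptions(precision=2,suppress=True,linewidth=200)
f=grab("top"); b,p=measure(f); print(b);print(p)
g=f["img"].mean(2); print(g[222:236,276:296].astype(int))
print((f["img"][214:228,260:276,2].astype(int)-f["img"][214:228,260:276,0]))
for a in(b,p): print(ray(f,a[:,:2],38))
print("house",ray(f,np.array([[533,213],[712,213],[712,355],[530,355],[622,284]])/5.3+[205,200],58))
P=cloud(f); q=P[235:275,300:345].reshape(-1,3); q=q[(q[:,2]>67)&(q[:,2]<85)]; print("wheel",q.min(0),q.max(0),q.mean(0)); 
q=P[228:275,298:348].reshape(-1,3);q=q[(q[:,2]>50)&(q[:,2]<85)];print("hous",cv2.minAreaRect(q[:,:2].astype(np.float32)))
E
```

```text
[[267.48 218.   162.  ]
 [267.56 219.    39.  ]
 [267.58 222.    33.  ]]
[[284.   226.    17.  ]
 [284.   227.    16.67]
 [284.   228.    12.  ]
 [284.15 229.    21.67]
 [284.   230.    13.67]
 [284.   231.    13.33]]
[[139 128 110 121 140 120 113 142 143 119 111 138 138 119 115 141 129 110 122 136]
 [139 137 122 123 140 121 111 143 140 127 124 136 138 138 140 144 142 138 137 135]
 [138 138 135 136 140 118 111 137 124 122 137 136 135 140 143 142 140 139 135 134]
 [138 139 138 139 137 120 111 112  68  95 136 135 137 140 140 137 135 134 135 135]
 [138 140 140 140 137 135 116  75  45  95 138 138 137 138 138 136 135 136 138 138]
 [141 142 142 144 123  92  85  69  45 100 145 144 141 143 141 138 138 140 140 140]
 [146 148 148 148 124  88  85  72  50 102 146 147 143 141 137 134 134 135 137 133]
 [ 82  79  82  82  78  76  78  68  43  58  83  80  81  78  81  78  77  80  77  78]
 [ 85  84  84  86  83  86  86  76  48  63  87  87  83  85  85  83  85  82  82  83]
 [ 88  87  89  88  88  97  96  80  48  66  94  94  94  93  94  95  93  95  93  94]
 [ 93  85  87  91 120 144 149 125  74  88 114 118 11
[... 837 characters left out ...]
 14]
 [13 15 13 12  8  7  7 11 13 13 14 14 13 14 15 13]
 [14 13 14 12  9 10 11 14 14 14 13 13 13 13 14 13]
 [13 15 14 12 11 14 15 15 16 15 14 14 12 13 16 15]]
[[586.21  52.6   38.  ]
 [583.5   52.4   38.  ]
 [575.4   52.49  38.  ]]
[[563.81   8.99  38.  ]
 [561.12   9.04  38.  ]
 [558.43   9.1   38.  ]
 [555.74   8.74  38.  ]
 [553.06   9.21  38.  ]
 [550.38   9.26  38.  ]]
house [[ 522.16  -46.25   58.  ]
 [ 520.5  -134.39   58.  ]
 [ 450.76 -131.66   58.  ]
 [ 452.44  -42.85   58.  ]
 [ 486.31  -88.9    58.  ]]
wheel [ 463.48 -108.16   67.07] [510.47 -69.18  82.52] [487.34 -89.38  72.88]
hous ((487.456298828125, -88.50721740722656), (89.4080810546875, 70.83686828613281), 88.97016906738281)
```

```bash
cat >> h.py <<'E'
W=np.array([487.,-88.5,75.]); D=np.array([0.015,1,0]); D/=np.linalg.norm(D)
c,s=np.cos(np.pi/4-.0075),np.sin(np.pi/4-.0075); Q=[c,s,0,0]   # tool x along jig y, z down
def stroke(a,b,N=6,feed=40):
    arm.move_straight(W+D*a+[0,0,8],feed=120)
    hit=arm.move_straight(W+D*a-[0,0,5],feed=12,threshold=N)
    st=arm.get_state(); z=st["eef_pos"]; f0=st["wrist_force"]
    tgt=W+D*b; tgt[2]=z[2]
    print("hit",hit,"z",z.round(2),"f",np.round(f0,1))
    if not hit: return False
    m=(W+D*(a+b)/2); m[2]=z[2]
    for p in (m,tgt):
        arm.move_straight(p,feed=feed); st=arm.get_state(); print("  f",np.round(st["wrist_force"],1),st["eef_pos"].round(1))
    arm.move_straight(tgt+[0,0,10],feed=80)
    return True
E
python3 - <<'E'
from h import *
arm.set_gripper(0)
p=arm.get_state()["eef_pos"]; arm.move_straight([p[0],p[1],260],feed=150)
arm.movep(W+[0,0,185],Q); arm.move_straight(W+[0,0,20],feed=150)
print(arm.get_state()["wrist_force"])
stroke(-9,9)
f=grab("top"); cv2.imwrite("pics/t1.png",cv2.resize(f["img"][190:310,190:370],None,fx=4.4,fy=4.4,interpolation=cv2.INTER_CUBIC))
b,q=measure(f); print(b.round(2),q.round(2)); print(arm.get_state()["clock"])
E
```

```text
[ 0.38360032  0.23854622 -0.81695159]
hit True z [486.91 -97.62  74.67] f [-0.9 -0.9  5.5]
  f [-1.5  0.4  5.4] [487.  -88.1  74.9]
  f [-1.2  1.8  5.5] [487.1 -79.1  74.8]
[[267.45 217.    33.  ]
 [267.52 218.   184.  ]
 [267.57 219.    46.  ]
 [267.58 220.    33.  ]
 [267.58 221.    38.  ]
 [267.56 222.    39.  ]
 [267.57 223.    35.  ]] [[281.   225.    12.67]
 [281.   226.     8.  ]
 [287.67 227.     8.  ]
 [281.   228.     1.  ]
 [287.77 229.    33.67]
 [284.33 230.    19.  ]
 [281.   231.     9.  ]]
6.5333
```

View pics/t1.png

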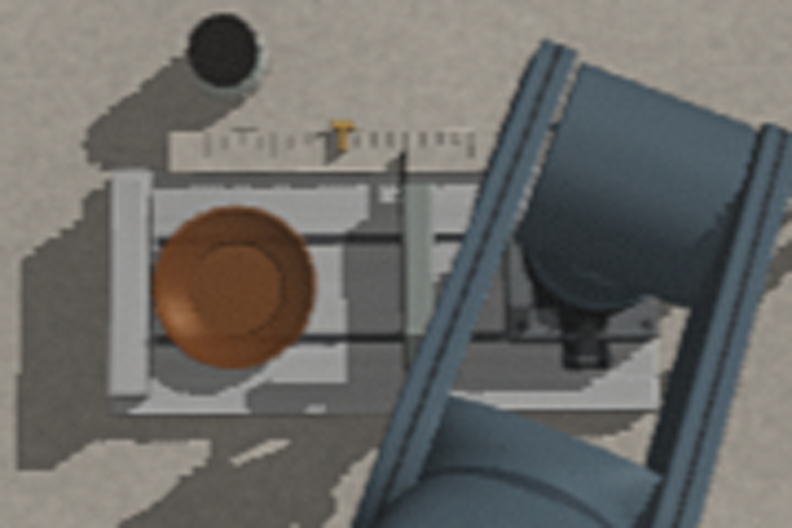

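The wheel turns under the finger. The pointer is now at about top pixel u=281.6, moving left toward the bar at 267.6, and it stays visible beside the arm. I'll make three more strokes.

```bash
cat >> h.py <<'E'
def rows(f,u0,u1):
    g=f["img"].astype(float)
    print("gray"); print(np.arange(u0,u1)); print(g[222:233,u0:u1].mean(2).astype(int))
    print("R-B"); print((g[216:226,u0:u1,2]-g[216:226,u0:u1,0]).astype(int))
E
python3 - <<'E'
from h import *
np.set_printoptions(linewidth=200,suppress=True)
rows(grab("top"),277,287)
for i in range(3): stroke(-9,9)
f=grab("top"); rows(f,262,282); print(arm.get_state()["clock"])
E
```

```text
gray
[277 278 279 280 281 282 283 284 285 286]
[[137 116 128 151 129 120 152 152 127 117]
 [145 133 132 148 127 119 150 148 136 131]
 [146 145 148 136  96 108 146 147 143 144]
 [148 148 146 113  46  98 146 145 143 143]
 [148 128  97  77  53 104 144 146 143 142]
 [131  95  91  75  58 107 146 146 149 149]
 [134  94  92  78  61 116 156 155 153 152]
 [ 84  81  83  66  43  67  85  85  83  86]
 [ 89  92  94  77  43  69  92  90  90  89]
 [ 96  96  97  75  52  79  98  98  98  97]
 [134 129 134  88  77 107 123 123 122 121]]
R-B
[[14 15 14 15 15 14 14 15 14 16]
 [15 16 16 16 14 13 14 14 15 15]
 [14 15 14 14 13 14 15 14 14 15]
 [15 14 14 15 14 14 16 15 13 15]
 [13 11 13 14 12 12 15 16 13 12]
 [13 10 13 14 12 12 15 15 12 11]
 [14 11 11 13 12 10 14 15 11 12]
 [15 13 13 14 11 11 15 14 13 12]
 [14 14 16 13  7  9 14 16 14 14]
 [14 14 14 11  3 10 15 15 13 13]]
hit True z [486.89 -97.6   74.67] f [-1.6 -0.2  5.7]
  f [-0.5  1.   6. ] [487.1 -88.1  74.9]
  f [-1.4  1.3  5.1] [487.2 -79.2  74.9]
hit True z [486.9  -97.58  74.66] f [-1.3 -0.7  5.6]
  f [-1.2  0.3  5.3] [487.1 -88.2  74.9]
  f [-1.5  1.5 
[... 1104 characters left out ...]
128 132  95  76  95 124 123 122 119 131 145 132 127 152]]
R-B
[[14 15 13 14 16 14 14 14 14 13 14 14 15 17 15 16 14 15 14 15]
 [15 14 16 35 54 53 55 52 32 12 14 15 14 15 15 15 15 16 16 14]
 [15 13 13 45 89 92 94 86 48 16 13 14 15 15 15 14 15 14 13 15]
 [15 12 11 12 33 67 70 39 29 25 15 15 14 14 14 14 14 13 15 13]
 [10  9  6  5 18 60 64 21  7 13 14 14 13 11 15 12 11 12 15 13]
 [13 12  6  7 20 63 65 28 10 12 15 17 11 11 14 14 12 13 13 12]
 [15 12  7  7 20 62 68 31 10 11 16 15 10 10 15 14 10 13 14 12]
 [13 13  6  7 20 60 66 31 12 13 15 13 13 12 14 13 14 13 13 12]
 [14 13  9  9 12 24 25 19 14 13 15 15 16 15 14 15 16 13 13 12]
 [14 13  9  9  7 10 13 15 12  6  9 14 14 14 15 13 15 14 15 12]]
12.7833
```

```bash
python3 - <<'E'
from h import *
np.set_printoptions(linewidth=200,suppress=True)
f=grab("top")
gap=lambda up: float(D@(ray(f,[267.61,221.5],38)-ray(f,[up,226.5],38))[0])
g=gap(271.15); print("gap",g, "per px",gap(272.15)-g, "start",gap(284.12))
r=g/0.48*1.03; print("rim",r); stroke(-r/2,r/2)
f=grab("top"); rows(f,262,274)
E
```

```text
gap 9.411153705195664 per px 2.6584125116726085 start 43.892936501685185
rim 20.194767325732364
hit True z [486.89 -98.74  74.49] f [-0.6 -0.2  6. ]
  f [-1.6  2.   7.2] [487.  -88.2  74.9]
  f [-3.1  1.7  5.9] [487.1 -78.   74.8]
gray
[262 263 264 265 266 267 268 269 270 271 272 273]
[[150 125  83  86  88  99 120 138 124 121 151 148]
 [147 125  85  88  90  95 119 139 136 133 149 150]
 [145 128  94  90  82  71 102 140 150 150 152 151]
 [146 127  94  93  85  59  84 132 149 148 149 149]
 [146 126  93  91  86  58  83 131 147 148 147 146]
 [151 129  94  91  84  59  84 134 150 149 148 148]
 [162 147 109  90  82  61  91 146 158 156 155 155]
 [ 78  76  70  70  67  48  48  71  76  75  71  73]
 [ 89  90  92  92  86  59  53  79  89  89  89  89]
 [ 93  92  95  97  87  65  51  78  94 103 102 103]
 [ 93  98 126 132 112  91  90 124 124 121 120 125]]
R-B
[[14 14 14 15 15 13 14 14 14 13 13 15]
 [14 15 15 33 54 54 54 51 31 15 13 15]
 [15 13 13 46 89 94 93 86 47 15 14 14]
 [14 13 12 12 34 66 71 38 28 25 14 16]
 [10 10  5  5 17 59 63 21  9 11 15 14]
 [12 11  6  6 19 60 67 28  9 11 15 15]
 [15 12  7  6 20 62 69 31 11 10 15 15]
 [15 10  7  8 19 60 65 30 11 13 15 14]
 [13 14  8  8 14 26 28 19 13 14 15 15]
 [14 12  9  9  7  3  7 12 14 14 14 14]]
```

```bash
python3 - <<'E'
from h import *
arm.move_straight(W+[0,0,150],feed=150); arm.dwell(.5)
g=grab("scene"); c=cv2.resize(g["img"][190:240,255:335],None,fx=9,fy=9,interpolation=cv2.INTER_CUBIC); cv2.imwrite("pics/s2.png",c)
f=grab("top"); r=f["img"][228:232,262:273].mean(2); print(r.astype(int)); s=arm.get_state(); print(s["wrist_force"],s["clock"])
E
```

```text
[[162 148 108  91  84  61  93 143 160 158 157]
 [ 77  76  72  70  65  49  49  70  77  74  72]
 [ 89  91  91  93  85  63  53  81  90  90  90]
 [ 94  92  96  97  88  64  52  79  93 102 102]]
[ 0.42084125 -0.15207907  0.13959834] 16.7
```

View pics/s2.png

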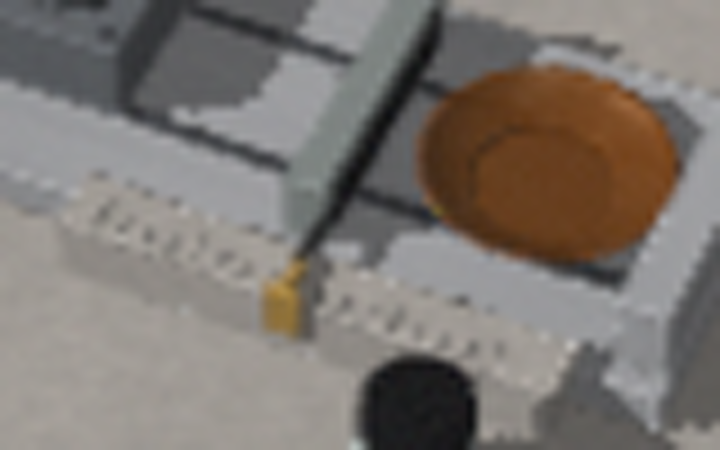

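In the scene crop the pointer runs straight into the brass bar at about (298,262), the jaw is clear of the plate, and the finger is away.

```bash
python3 -c "
from workcell import arm
print(arm.job_done())"
```

```text
the job is handed in; nothing more can be done
None
```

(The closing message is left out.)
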